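# Tighten the clay extruder's die ring with the two-pin spanner

## Robot

A 6-joint arm with a two-finger parallel gripper is mounted at the origin on the work surface. World frame = base frame: x ahead of the robot, y to its left, z up, the work surface at z = 0. Lengths are in m, angles in rad, forces in N, time in s.
With the tool pointing down it reaches from about 0.275 to 0.75 m from the base axis. Payload 10.2 kg.
Tool frame: the origin (TCP) lies at the very end of the fingers, on their centre line; the grasp point (between the pads) lies 19 mm behind it; z points along the fingers, x is the direction in which the jaws open and shut, and the axes are right-handed (so a half turn about z gives the same grasp; the last joint's range is limited). The gripper opens to 88 mm and grips with 3 to 60 N. Pads are 18 mm wide; open, the fingers measure 123 mm over their backs; the gripper's body (75 mm by 187 mm) begins 45 mm behind the grasp point.
Start: joints at [-1.4, 0.313, 1.498, -0, 1.331, -0.223], TCP at [0.201, -0.485, 0.239] pointing down, gripper open.
Joint ranges: [-2.94, 2.94], [-0.97, 2.17], [0.19, 2.56], [-1.23, 4.37], [0.02, 3.11], [-2.88, 2.88]. Speed limits (rad/s): [2.39, 2.39, 3.01, 3.14, 3.14, 3.14].

## Interface

Orientations are given as a unit quaternion [w, x, y, z].
In Python, from bench import ctrl gives the robot as it stands.
- The arm moves only by the tool arm_command, never from a script. Its argument "plan" is one flat list of numbers, 7 for each row, row after row: the shift along the world's x, y, z in cm, then the turn, a rotation vector about the world's x, y, z in degrees, then the closure, from -1 (fully open) to 1 (shut). In form: [x, y, z, wx, wy, wz, claw, x, y, z, wx, wy, wz, claw, ...]. A call has 1 to 12 rows; each row shifts and turns the commanded pose from where the row before left it; what a row does not reach is not made up. A row lasts 1/10 s, in which the tool goes at most 50 mm and 8.59 degrees, less where a joint would pass 70% of its speed; a pose out of reach is approached as far as the arm can. A call with a gripper value outside its range is refused whole. The fingers move at their own pace and stop on an object; the grip force is fixed at half the most. Time passes only in rows, so rows that do not move let the fingers close. It gives the time, the measured TCP pose, the force and the opening at its end, in the units of the state.
- ctrl.state(): the state, without advancing time (a new reading comes with each control period).
- ctrl.grab_frame(name): name is "scene" or "side" or "wrist"; returns the picture (420x560x3 uint8, blue, green, red); there is no depth.
- ctrl.calibration(name): a dict with "fx", "fy", "cx", "cy" (pixels), "T" (4x4, takes a point from camera to world coordinates); the wrist camera has in their place "hand_eye" (4x4, takes a point from camera to tool coordinates, whose origin is the TCP and whose axes are the tool frame's). Camera axes: x right, y down, z forward; pixel columns grow to the right and rows downward; lengths in m; the calibration is good to about 2 mm. The wrist camera is an equidistant fisheye: a pixel r from the principal point sees the ray r / f radians off the axis. A picture is of the moment at which its call begins: read the wrist's pose just before it. calibration takes no time and is no camera call.
- ctrl.sign_off(): hands the job in, once; it reports no verdict.
Trained networks look in the newest picture that a camera, given by its name, has taken for a name from the list of things; names that differ only in an ending like _2 or _b are one class to them, and where a whole thing is asked for, a point or a joint stands for the part that bears it (a point fixed in the world has none). Each returns a list of dicts, best first, with "p" (0 to 1); they miss things now and then, are a little off and sometimes report something else, mostly with a low value. They report only what shows in the picture. A call takes as long as a camera call. They do not tell look-alikes from the thing itself.
- ctrl.look_for(name, camera): "extent" ([left, top, right, bottom] in pixels, round what is visible of it).
- ctrl.tip_of(name, camera): "position" ([column, row] in pixels: a listed point, or the origin of a listed thing).
The state is a dict: "time_s": time; "joint_positions": joint angles; "qvel": joint speeds; "tau": joint torques, N m; "tcp_pos": TCP position; "orientation": TCP orientation; "wrist_force": force on the tool from outside, world axes, zero at the start; "torque": the same for the moment, N m; "width": finger opening in m.
Only numpy, scipy, OpenCV 4.12 (cv2) and the standard library are available. Lean on these libraries where they do the work, as an engineer would, in place of code of your own. Each camera call takes 0.05 s, during which the arm holds its last target.

## Task

Take the two-pin spanner out of its wooden rest, set it in the mouth of the upright clay extruder so that both pins drop into the holes of the recessed die ring, and turn it clockwise (seen from above) until the ring is fully home against its stop. Work gently: do not press hard, and do not force the ring so that the barrel turns in its clamp. Then put the spanner back upright in its rest, pins in the slot, and leave everything else where it is.

Things in the scene. Friction and masses are not known exactly. Their poses are not given: they have to be found in the camera images.
- mouth (a point): Centre of the round open mouth of the clay extruder's aluminium barrel, at its rim, 100 mm above the table. The barrel (72 mm wide) stands upright in a fixed wooden clamp stand, 170 mm (x) by 130 mm. The mouth is a recess 46.4 mm wide and 10 mm deep, with the brass die ring as its floor.
- ring_face (a point): Centre of the die ring's upper face, z up. The ring has two round holes, 9 mm wide, 7.5 mm deep, opposite each other, centres 16 mm from the axis (a 13 mm middle hole is unused). Angles anticlockwise from this point's x axis, seen from above: the line through the holes lies at (1.6 - joint ring) plus an unmeasured error of up to 0.45 rad either way, to be seen or felt for.
- extruder: The fixed clamp stand with all that it carries (barrel and die ring); origin on the table under the barrel's axis, axes parallel to those of point mouth. Spanner pins that rest on the ring off the holes drop in by 6 mm when turned over them.
- ring (a joint): How far the die ring is screwed in, rad: grows as it is turned clockwise seen from above; 1.6 = fully home, at a hard stop. Starts between 0.95 and 1.15; does not rise or sink and stays where it is left. Turning it takes about 0.15 N m. Once it is home, more than 0.6 N m makes the barrel slip round in its clamp.
- barrel_lug (a point): A point on the small square lug on the outside of the barrel, 45 mm from the barrel's axis, 3 mm below the rim; it stays still unless the barrel slips in its clamp.
- spanner_grip (a point): Centre of the black grip of the loose two-pin spanner (about 220 g), half-way up it; z up. The grip is a block 44 mm along x, 16 mm along y (grasp it across y), 34 mm high. Below it: a 16 mm round stem, 24 mm long, then the pilot disc, whose flat underside is 52 mm below this point; pin tips 58 mm below it. A half turn about z gives the same tool.
- spanner: The same spanner; origin at the centre of the pilot disc's underside, axes as of its grip. The disc is 44 mm wide, 12 mm thick, with a chamfered foot; two pins, 6 mm wide and 6 mm long, point down at 16 mm either side along x. The disc enters the mouth with about 1 mm of play all round; with the pins fully in the holes it lies on the ring, 10 mm below the rim.
- rest_top (a point): Centre of the top face of the spanner's rest, a fixed dark wooden block 100 x 70 mm, 30 mm high. In its top is a slot 52 mm long (along this point's x axis), 14 mm wide and 15 mm deep for the two pins; the spanner stands upright with the pilot disc's underside on the top face and the grip's centre 52 mm above it.
- tumbler0: Unfired clay tumbler, 100 mm high, 72 mm wide; to be left alone. Origin at the centre of its foot, like the others.
- tumbler1: A second such tumbler; to be left alone.
- tumbler2: A third such tumbler; to be left alone.
- die: Spare steel die plate, 46 mm square and 8 mm thick, lying flat; to be left alone.
- rib: Wooden rib, 100 x 50 x 8 mm, lying flat; to be left alone.
- brush: Brush lying on the table; to be left alone.
- cone: Clay cone, 78 mm high, 60 mm wide at the foot; to be left alone.
Things that resemble listed ones, but are neither listed nor needed, are in the scene too. Of the things like the part that bears rest_top, leave any that is turquoise or yellow; of the rest the larger one is meant.

How it is judged:
By the outcome, as a careful person would: the job done as asked, in the order asked, and still so for the second after the job is handed in, with the robot touching nothing.
It also fails if it takes over 61 s, if anything falls off the work surface, if the arm or the gripper's body presses on something with over 40 N, if the wrist force passes 120 N, or if a joint passes its speed limit or range.

## Working session

There is one attempt and no reset: what is moved stays moved. The work goes in short steps, Python scripts to look and compute and a tool call to move; the robot and the scene stay as the last step left them, time stands still between calls to the robot, and variables do not carry over. Pictures are saved under pics/ and viewed, and the job is handed in when it is done.

Besides the shell and the picture viewer there is one more tool, called after "Emit:" as name(argument=value, ...), one argument or row to a line, values as JSON. arm_command: Moves the arm, as the interface text tells. Its arguments: {"type":"object","properties":{"plan":{"type":"array","items":{"type":"number"}}},"required":["plan"]}

```bash
mkdir -p pics; ls; python3 - <<'E'
from bench import ctrl
import cv2
for n in ("scene","side","wrist"):
    s=ctrl.state(); f=ctrl.grab_frame(n); cv2.imwrite(f"pics/a_{n}.png",f)
    c=ctrl.calibration(n); print(n,{k:(v if not hasattr(v,'tolist') else v.tolist()) for k,v in c.items()})
print(s)
E
```

```text
pics
scene {'fx': 392.404037406849, 'fy': 392.404037406849, 'cx': 278.50308573525035, 'cy': 212.0561189313027, 'T': [[-0.6402928473173567, 0.6515174361882557, -0.40687848310879543, 1.004009018895043], [0.7681286209327641, 0.5417969359069433, -0.34122500193534683, 0.38529130346156976], [-0.0018685229894394684, -0.5310189361826276, -0.8473578925326112, 1.094110646477042], [0.0, 0.0, 0.0, 1.0]]}
side {'fx': 454.13841025688026, 'fy': 454.13841025688026, 'cx': 274.0110066749162, 'cy': 205.3404641891149, 'T': [[-0.9983202162525237, -0.03662380118888144, 0.04489368561381471, 0.49368963049131265], [-0.0568911217077721, 0.7662641962908219, -0.6400020169918312, 0.6674082851835467], [-0.010961117294610617, -0.6414810041375023, -0.7670606072784575, 0.9412806433119333], [0.0, 0.0, 0.0, 1.0]]}
wrist {'fx': 325.19226210127806, 'fy': 325.19226210127806, 'cx': 273.20794469418314, 'cy': 213.0017857115983, 'hand_eye': [[0.9999998452150316, 0.00033211645567718807, 0.0004463950836856558, 8.652476206594262e-05], [-0.0004559270613319181, 0.9489891900876409, 0.31530827649669546, -0.08301089082503285], [-0.00031890504169015553, -0.3153084312153128, 0.9489891946192595, -0.1457163028607332], [0.0, 0.0, 0.0, 1.0]]}
{'time_s': 0.1, 'joint_positions': array([-1.40037589e+00,  3.13403351e-01,  1.49832842e+00,  3.17467211e-06,
        1.33104430e+00, -2.23390149e-01]), 'qvel': array([-0.00060761, -0.00093892, -0.00155108, -0.00041082, -0.0006372 ,
       -0.00093551]), 'tau': array([ 2.97880091e-03, -4.02813435e+01, -2.52643508e+01,  6.95684832e-02,
        3.42426903e-02, -3.44628893e-05]), 'tcp_pos': array([ 0.20140389, -0.48459371,  0.23822585]), 'orientation': array([-4.30397112e-04,  8.31777887e-01, -5.55108275e-01, -4.06057477e-04]), 'wrist_force': array([-0.32456518, -0.32110285,  0.70346643]), 'torque': array([0.00920676, 0.02031145, 0.00513074]), 'width': 0.08770433141584862}
```

View pics/a_scene.png

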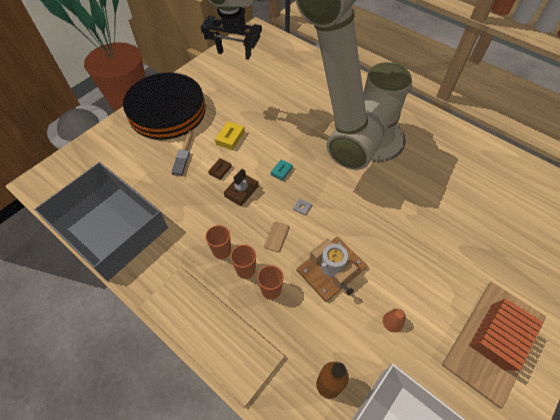

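View pics/a_side.png

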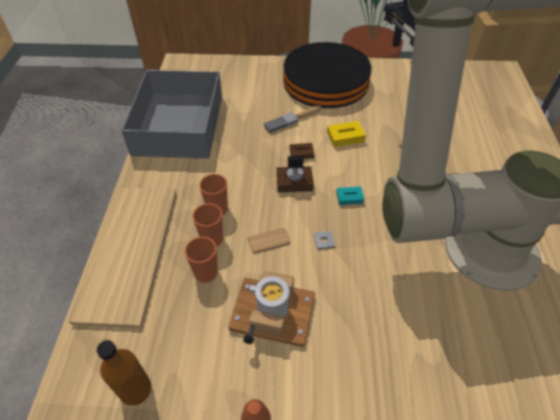

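View pics/a_wrist.png

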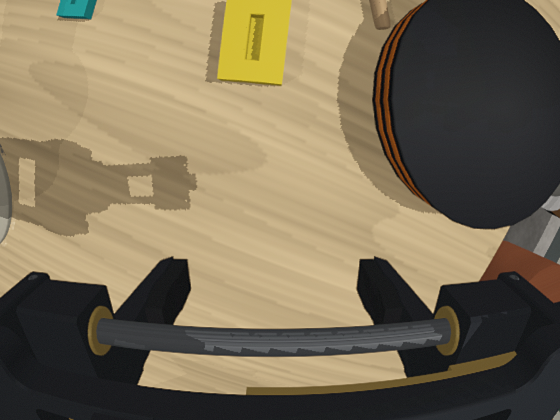

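```bash
cat > h.py <<'E'
from bench import ctrl
import numpy as np, cv2
from scipy.spatial.transform import Rotation as R
def ray(n,px,st=None):
    c=ctrl.calibration(n); u=(px[0]-c['cx'])/c['fx']; v=(px[1]-c['cy'])/c['fy']
    if n=='wrist':
        r=np.hypot(u,v); d=np.array([0,0,1.]) if r<1e-9 else np.array([np.sin(r)*u/r,np.sin(r)*v/r,np.cos(r)])
        T=tcpT(st)@np.array(c['hand_eye'])
    else:
        d=np.array([u,v,1.]); T=np.array(c['T'])
    d=T[:3,:3]@d; return T[:3,3],d/np.linalg.norm(d)
def tcpT(st):
    T=np.eye(4); q=st['orientation']; T[:3,:3]=R.from_quat([q[1],q[2],q[3],q[0]]).as_matrix(); T[:3,3]=st['tcp_pos']; return T
def onz(n,px,z,st=None):
    o,d=ray(n,px,st); return o+d*(z-o[2])/d[2]
def proj(n,p,st=None):
    c=ctrl.calibration(n); T=np.array(c['T']) if n!='wrist' else tcpT(st)@np.array(c['hand_eye'])
    q=np.linalg.inv(T)@np.r_[p,1]; q=q[:3]
    if n!='wrist': return np.array([c['fx']*q[0]/q[2]+c['cx'],c['fy']*q[1]/q[2]+c['cy']])
    th=np.arctan2(np.hypot(q[0],q[1]),q[2]); ph=np.arctan2(q[1],q[0])
    return np.array([c['cx']+c['fx']*th*np.cos(ph),c['cy']+c['fy']*th*np.sin(ph)])
E
```

```text
(no output)
```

Four rest-like blocks in the scene image: yellow (231,135), turquoise (282,170), small dark (220,169) and larger dark (241,188) with the spanner in it. The larger dark one is meant, because it is neither yellow nor turquoise and is bigger. The extruder mouth is at (335,258). I'll confirm this in an enlarged crop.

```bash
python3 - <<'E'
from h import *
f=cv2.imread('pics/a_scene.png'); g=cv2.imread('pics/a_side.png')
a=cv2.resize(f[140:220,190:290],(400,320),interpolation=cv2.INTER_CUBIC)
b=cv2.resize(g[135:215,250:350],(400,320),interpolation=cv2.INTER_CUBIC)
c=cv2.resize(f[225:305,290:390],(400,280),interpolation=cv2.INTER_CUBIC)
d=cv2.resize(g[265:345,225:325],(400,280),interpolation=cv2.INTER_CUBIC)
cv2.imwrite('pics/b.png',np.vstack([np.hstack([a,b]),np.hstack([c,d])]))
def tri(pa,pb):
    o1,d1=ray('scene',pa);o2,d2=ray('side',pb)
    A=np.c_[d1,-d2]; t=np.linalg.lstsq(A,o2-o1,rcond=None)[0]
    p,q=o1+d1*t[0],o2+d2*t[1]; return (p+q)/2,np.linalg.norm(p-q)
P={}
for n in ("mouth","ring_face","rest_top","spanner_grip","barrel_lug","extruder"):
    r={}
    for cam in("scene","side"):
        l=ctrl.tip_of(n,cam); r[cam]=l; print(n,cam,[(np.round(x['position'],1).tolist(),round(x['p'],2)) for x in l[:4]])
    if r['scene'] and r['side']: print(tri(r['scene'][0]['position'],r['side'][0]['position']))
print(ctrl.state()['time_s'])
E
```

```text
mouth scene [([335.0, 251.3], 0.84)]
mouth side [([271.9, 287.9], 0.97)]
(array([0.53262178, 0.19500979, 0.11167736]), np.float64(0.005233590986092726))
ring_face scene [([337.0, 255.6], 0.59)]
ring_face side [([270.4, 296.7], 0.71)]
(array([0.53428102, 0.20582438, 0.09723975]), np.float64(0.008942459815692532))
rest_top scene [([232.4, 130.2], 0.81), ([241.6, 185.8], 0.75), ([220.2, 168.1], 0.61), ([278.9, 168.4], 0.57)]
rest_top side [([301.1, 149.5], 0.8), ([295.9, 174.6], 0.74), ([346.8, 130.3], 0.74), ([349.6, 192.5], 0.71)]
(array([ 0.46279266, -0.23153263,  0.17340562]), np.float64(0.11138419199641754))
spanner_grip scene [([239.3, 174.4], 0.8), ([221.3, 250.4], 0.6)]
spanner_grip side [([293.4, 159.9], 0.6)]
(array([ 0.49911202, -0.19989518,  0.09709098]), np.float64(0.006804893769863493))
barrel_lug scene [([322.6, 262.2], 0.7), ([245.2, 185.8], 0.64)]
barrel_lug side [([248.0, 287.8], 0.81)]
(array([0.58104228, 0.19010032, 0.10540404]), np.float64(0.012625095203656827))
extruder scene [([330.3, 270.1], 0.67)]
extruder side [([271.7, 313.9], 0.93)]
(array([ 0.53555677,  0.19651897, -0.0059245 ]), np.float64(0.002165537400006669))
0.75
```

View pics/b.png

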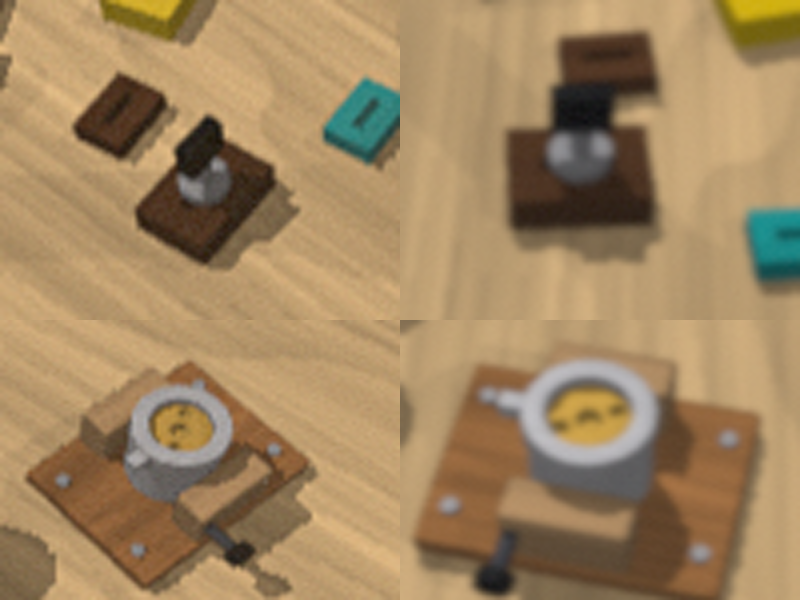

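The crop confirms that the larger dark block carries the spanner. Moving over to look with the wrist camera.

Emit:
arm_command(
  plan=[2.5, 3, 0.5, 0, 0, -2.8, -1, 2.5, 3, 0.5, 0, 0, -2.8, -1, 2.5, 3, 0, 0, 0, -2.8, -1, 2.5, 3, 0, 0, 0, -2.8, -1, 2.5, 3, 0, 0, 0, -2.8, -1, 2.5, 3, 0, 0, 0, -2.8, -1, 2.5, 3, 0, 0, 0, -2.8, -1, 2.5, 3.5, 0, 0, 0, -3, -1, 2, 4, 0, 0, 0, 0, -1, 0, 0, 0, 0, 0, 0, -1, 0, 0, 0, 0, 0, 0, -1],
)

```text
time_s: 1.85
tcp_pos: [0.4216, -0.1994, 0.2488]
orientation: [0.0, 0.708, -0.707, 0.0]
wrist_force: [0.1, -0.5, 0.8]
width: 0.088
```

```bash
python3 - <<'E'
from h import *
s=ctrl.state(); f=ctrl.grab_frame('wrist'); cv2.imwrite('pics/c.png',f)
print(s['tcp_pos'],tcpT(s)[:3,:3].round(3).tolist(),s['time_s'])
for n in("rest_top","spanner_grip"):
  z=.03 if n=="rest_top" else .082
  for x in ctrl.tip_of(n,'wrist'): print(n,x,onz('wrist',x['position'],z,s))
print(onz('scene',(241.6,185.8),.03),onz('side',(295.9,174.6),.03),onz('scene',(239.3,174.4),.082),onz('side',(293.4,159.9),.082))
E
```

```text
[ 0.42162927 -0.1994354   0.24878902] [[0.001, -1.0, 0.0], [-1.0, -0.001, -0.0], [0.0, -0.0, -1.0]] 1.85
rest_top {'position': [429.3, 242.6], 'p': 0.84} [ 0.34243248 -0.40701595  0.03      ]
rest_top {'position': [377.9, 130.9], 'p': 0.76} [ 0.48321609 -0.31967167  0.03      ]
rest_top {'position': [239.0, 244.1], 'p': 0.6} [ 0.34323697 -0.15752884  0.03      ]
spanner_grip {'position': [281.6, 119.3], 'p': 0.98} [ 0.49448146 -0.20720547  0.082     ]
[ 0.49236524 -0.20430459  0.03      ] [ 0.49275182 -0.20668075  0.03      ] [ 0.48864276 -0.21209709  0.082     ] [ 0.50094159 -0.21112576  0.082     ]
```

View pics/c.png

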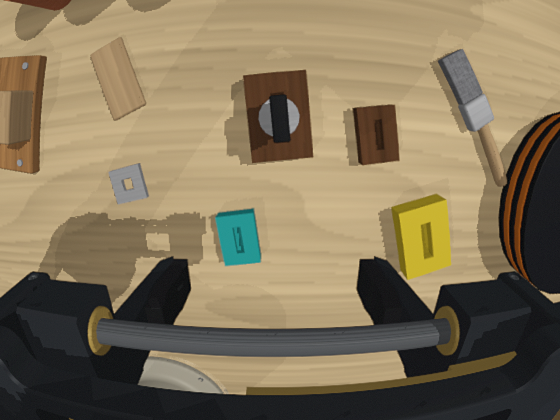

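The spanner grip is at (279,118), on the large dark rest at (279,117). The small dark block at (376,134) is the decoy. Enlarging to measure yaw.

```bash
python3 - <<'E'
import cv2
f=cv2.imread('pics/c.png')[60:175,220:340]
cv2.imwrite('pics/c2.png',cv2.resize(f,None,fx=5,fy=5,interpolation=cv2.INTER_CUBIC))
E
```

```text
(no output)
```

View pics/c2.png

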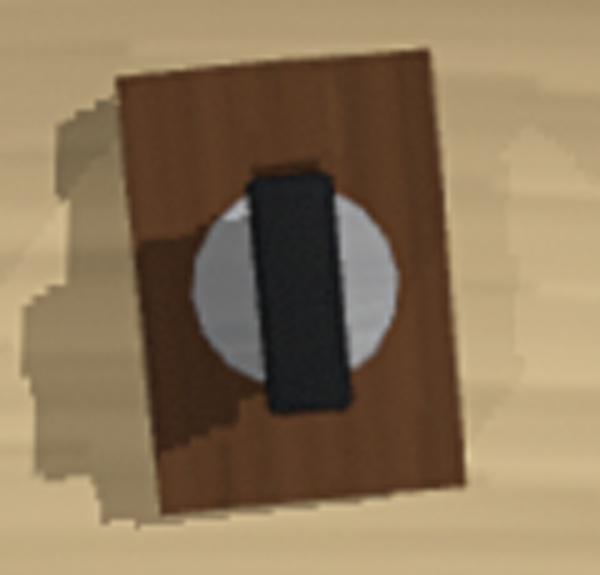

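```bash
python3 - <<'E'
from h import *
s=ctrl.state()
def C(L,z): return np.array([onz('wrist',(220+(x-2)/5,60+(y-2)/5),z,s) for x,y in L])
r=C([(117,77),(430,48),(466,485),(162,514)],.03); g=C([(250,176),(332,174),(352,408),(272,412)],.099); d=C([(192,288),(400,284)],.042)
for a in(r,g):
  print(a.round(4).tolist(),a.mean(0)); e=a[0]-a[3]; e2=a[1]-a[2]; print(np.degrees([np.arctan2(e[1],e[0]),np.arctan2(e2[1],e2[0])]),np.linalg.norm(e),np.linalg.norm(a[0]-a[1]))
print(d, d.mean(0))
E
```

```text
[[0.5424, -0.1679, 0.03], [0.5489, -0.2365, 0.03], [0.4501, -0.2457, 0.03], [0.4434, -0.1768, 0.03]] [ 0.49620137 -0.20669638  0.03      ]
[5.13970483 5.30167725] 0.09938790258522497 0.06892881561192456
[[0.5166, -0.1977, 0.099], [0.517, -0.2123, 0.099], [0.4744, -0.2161, 0.099], [0.4736, -0.2015, 0.099]] [ 0.4954142  -0.20689775  0.099     ]
[5.1153176  5.04393123] 0.04317028886003357 0.014594602816961103
[[ 0.49486782 -0.1846306   0.042     ]
 [ 0.49580722 -0.22913847  0.042     ]] [ 0.49533752 -0.20688454  0.042     ]
```

Emit:
arm_command(
  plan=[0.2, 4.4, 0, 0, 0, 0, -1, 0.3, 4.4, 0, 0, 0, 0, -1, 0.3, 4.4, 0, 0, 0, 0, -1, 0.3, 4.4, 0, 0, 0, 0, -1, 0.3, 4.4, 0, 0, 0, 0, -1, 0.3, 4.4, 0, 0, 0, 0, -1, 0.3, 4.4, 0, 0, 0, 0, -1, 0.3, 4.4, -1.5, 0, 0, 0, -1, 0.3, 4.4, -1.5, 0, 0, 0, -1, 0, 0, 0, 0, 0, 0, -1, 0, 0, 0, 0, 0, 0, -1],
)

```text
time_s: 3.1
tcp_pos: [0.4477, 0.1956, 0.2184]
orientation: [-0.0, -0.707, 0.707, 0.0]
wrist_force: [0.9, -0.4, 1.4]
width: 0.0882
```

```bash
python3 - <<'E'
from h import *
s=ctrl.state(); f=ctrl.grab_frame('wrist'); cv2.imwrite('pics/d.png',f)
print(s['tcp_pos'],s['joint_positions'].round(3),s['time_s'])
for n,z in(("mouth",.1),("ring_face",.09),("barrel_lug",.097)):
  for x in ctrl.tip_of(n,'wrist'): print(n,x,onz('wrist',x['position'],z,s))
E
```

```text
[0.44765111 0.19564041 0.21842699] [ 0.172  0.251  1.635 -0.     1.257  1.743] 3.1
mouth {'position': [274.5, 105.0], 'p': 0.57} [0.5335685  0.19468336 0.1       ]
ring_face {'position': [274.1, 105.2], 'p': 0.57} [0.53350658 0.19496897 0.09      ]
barrel_lug {'position': [279.2, 47.6], 'p': 0.76} [0.58135062 0.190913   0.097     ]
```

View pics/d.png

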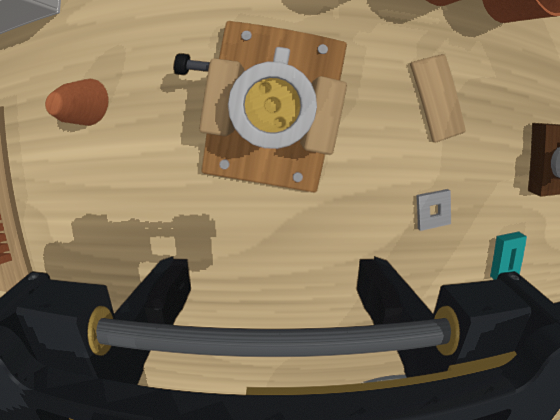

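```bash
python3 - <<'E'
import cv2
f=cv2.imread('pics/d.png')[45:165,210:335]
cv2.imwrite('pics/d2.png',cv2.resize(f,None,fx=5,fy=5,interpolation=cv2.INTER_CUBIC))
f=cv2.imread('pics/d.png')[10:200,190:360]
cv2.imwrite('pics/d3.png',cv2.resize(f,None,fx=3,fy=3,interpolation=cv2.INTER_CUBIC))
E
```

```text
(no output)
```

View pics/d2.png

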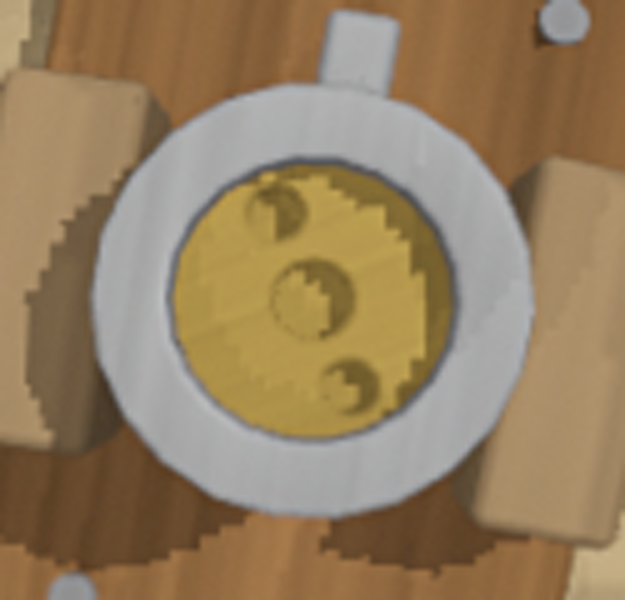

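View pics/d3.png

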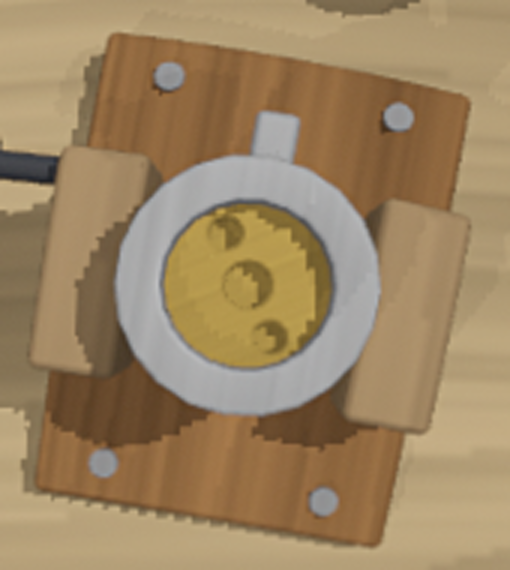

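```bash
python3 - <<'E'
from h import *
s=ctrl.state()
def C(L,z): return np.array([onz('wrist',(210+(x-2)/5,45+(y-2)/5),z,s) for x,y in L])
def D(L,z): return np.array([onz('wrist',(190+(x-1)/3,10+(y-1)/3),z,s) for x,y in L])
h=C([(276,212),(349,385)],.09); e=h[0]-h[1]; print(h,h.mean(0),np.linalg.norm(e),np.degrees(np.arctan2(e[1],e[0])))
c=C([(92,300),(533,300),(313,83),(313,517)],.1); print('rim',c,c[:2].mean(0),c[2:].mean(0))
c=C([(170,298),(458,298),(313,157),(313,440)],.1); print('recess',c[:2].mean(0),c[2:].mean(0),np.linalg.norm(c[0]-c[1]))
c=C([(313,300)],.09);print(c)
w=D([(169,76),(398,117),(323,501),(103,463)],.02); e=w[0]-w[3];e2=w[1]-w[2];e3=w[0]-w[1]
print('screws',w.mean(0),[np.degrees(np.arctan2(a[1],a[0])) for a in(e,e2,e3)],np.linalg.norm(e),np.linalg.norm(e3))
E
```

```text
[[0.54949974 0.20162334 0.09      ]
 [0.52015899 0.18957498 0.09      ]] [0.53482937 0.19559916 0.09      ] 0.03171817849958754 22.324785829797932
rim [[0.53506449 0.23109986 0.1       ]
 [0.53482747 0.1601247  0.1       ]
 [0.57006487 0.19542104 0.1       ]
 [0.49888948 0.19562607 0.1       ]] [0.53494598 0.19561228 0.1       ] [0.53447717 0.19552355 0.1       ]
recess [0.53496513 0.19536184 0.1       ] [0.53468601 0.19552015 0.1       ] 0.04619076977303641
[[0.53454829 0.19554721 0.09      ]]
screws [0.53461565 0.19571266 0.02      ] [np.float64(-10.3218775565754), np.float64(-10.3648100573474), np.float64(79.67313338349555)] 0.14105665394090816 0.08068480614920634
```

Emit:
arm_command(
  plan=[0.48, -4.0, 0, 0, 0, 0.5, -1, 0.48, -4.0, 0, 0, 0, 0.5, -1, 0.48, -4.0, 0, 0, 0, 0.5, -1, 0.48, -4.0, 0, 0, 0, 0.5, -1, 0.48, -4.0, 0, 0, 0, 0.5, -1, 0.48, -4.0, 0, 0, 0, 0.5, -1, 0.48, -4.0, 0, 0, 0, 0.5, -1, 0.48, -4.0, 0, 0, 0, 0.5, -1, 0.48, -4.0, 0, 0, 0, 0.5, -1, 0.48, -4.25, 0, 0, 0, 0.6, -1, 0, 0, -3.5, 0, 0, 0, -1, 0, 0, 0, 0, 0, 0, -1],
)

```text
time_s: 4.5
tcp_pos: [0.4933, -0.2071, 0.1806]
orientation: [0.0, 0.736, -0.676, -0.003]
wrist_force: [-0.3, 0.7, 0.5]
width: 0.0882
```

```bash
python3 - <<'E'
from h import *
s=ctrl.state(); f=ctrl.grab_frame('wrist'); cv2.imwrite('pics/e.png',f)
T=tcpT(s);print(s['tcp_pos'],np.degrees(np.arctan2(T[1,0],T[0,0])),T[:3,2].round(4),s['wrist_force'],s['torque'])
E
```

```text
[ 0.49331079 -0.20713537  0.18063128] -85.13213337025232 [-0.0054  0.0039 -1.    ] [-0.2835779   0.73268798  0.47462835] [ 0.07747325  0.00280983 -0.01248007]
```

View pics/e.png

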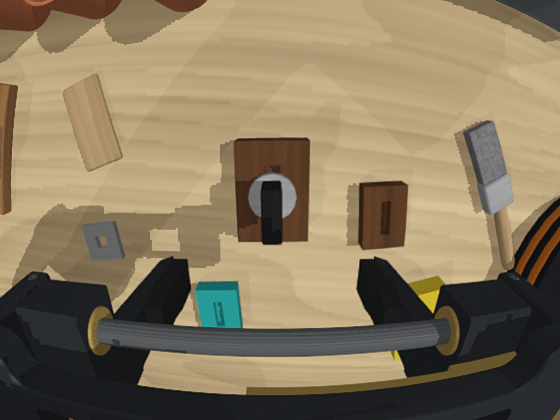

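The spanner grip (271,212) lies between the fingers. Descending now.

Emit:
arm_command(
  plan=[0, 0, -2.5, 0, 0, 0, -1, 0, 0, -2.5, 0, 0, 0, -1, 0, 0, -2.5, 0, 0, 0, -1, 0, 0, -2.0, 0, 0, 0, -1, 0, 0, -1.2, 0, 0, 0, -1, 0, 0, -0.8, 0, 0, 0, -1, 0, 0, 0, 0, 0, 0, -1, 0, 0, 0, 0, 0, 0, -1],
)

```text
time_s: 5.35
tcp_pos: [0.4959, -0.2066, 0.0697]
orientation: [-0.0, 0.738, -0.675, 0.001]
wrist_force: [-0.2, -0.4, -1.0]
width: 0.0884
```

```bash
python3 - <<'E'
from h import *
s=ctrl.state()
T=tcpT(s);print(s['tcp_pos'],np.degrees(np.arctan2(T[1,0],T[0,0])),T[:3,2].round(4),s['wrist_force'],s['torque'])
E
```

```text
[ 0.49587398 -0.2065642   0.06971486] -84.93007974542148 [ 1.2e-03 -8.0e-04 -1.0e+00] [-0.15126843 -0.40977249 -0.96543048] [0.00972237 0.02821468 0.05333602]
```

Emit:
arm_command(
  plan=[0, 0, -0.5, 0, 0, 0, -1, 0, 0, 0, 0, 0, 0, 0.3, 0, 0, 0, 0, 0, 0, 0.6, 0, 0, 0, 0, 0, 0, 1, 0, 0, 0, 0, 0, 0, 1, 0, 0, 0, 0, 0, 0, 1, 0, 0, 0, 0, 0, 0, 1, 0, 0, 0, 0, 0, 0, 1, 0, 0, 0, 0, 0, 0, 1, 0, 0, 0, 0, 0, 0, 1],
)

```text
time_s: 6.35
tcp_pos: [0.4954, -0.2063, 0.0637]
orientation: [-0.0, 0.738, -0.675, -0.0]
wrist_force: [0.5, 2.3, 0.6]
width: 0.018
```

```bash
python3 - <<'E'
from h import *
s=ctrl.state()
T=tcpT(s);print(s['tcp_pos'],np.degrees(np.arctan2(T[1,0],T[0,0])),T[:3,2].round(4),s['wrist_force'],s['torque'],s['width'])
E
```

```text
[ 0.49542313 -0.20630412  0.06370832] -84.93948873193631 [-0.e+00  1.e-04 -1.e+00] [0.46142306 2.25612575 0.59564233] [ 0.44584364 -0.03669313  0.04788458] 0.017950714810797873
```

Emit:
arm_command(
  plan=[0, 0, 0, 0, 0, 0, 1, 0, 0, 0, 0, 0, 0, 1, 0, 0, 0, 0, 0, 0, 1],
)

```text
time_s: 6.65
tcp_pos: [0.4954, -0.2062, 0.0637]
orientation: [-0.0, 0.738, -0.675, -0.0]
wrist_force: [-0.8, 0.8, -0.5]
width: 0.0156
```

```bash
python3 - <<'E'
from h import *
s=ctrl.state()
T=tcpT(s);print(s['tcp_pos'],np.degrees(np.arctan2(T[1,0],T[0,0])),T[:3,2].round(4),s['wrist_force'],s['torque'],s['width'])
E
```

```text
[ 0.49539641 -0.20622876  0.06365197] -84.93754258278233 [-1.e-04  2.e-04 -1.e+00] [-0.79042264  0.77252514 -0.48853551] [ 0.14669648  0.06527166 -0.00995282] 0.015618718426047439
```

Emit:
arm_command(
  plan=[0, 0, 0.7, 0, 0, 0, 1, 0, 0, 2, 0, 0, 0, 1, 0, 0, 3.5, 0, 0, 0, 1, 0, 0, 4, 0, 0, 0, 1, 0, 0, 3.3, 0, 0, 0, 1, 0.3, 3, 0, 0, 0, 1, 1, 0.4, 4.0, 0, 0, 0, 2, 1, 0.4, 4.0, 0, 0, 0, 2, 1, 0.4, 4.0, 0, 0, 0, 2, 1, 0.4, 4.0, 0, 0, 0, 2, 1, 0.4, 4.0, 0, 0, 0, 2, 1, 0.4, 4.0, 0, 0, 0, 2, 1],
)

```text
time_s: 7.85
tcp_pos: [0.5222, 0.0653, 0.1992]
orientation: [-0.0, 0.81, -0.587, 0.0]
wrist_force: [-0.3, -0.4, -2.5]
width: 0.0156
```

Emit:
arm_command(
  plan=[0.4, 4.0, 0, 0, 0, 2, 1, 0.4, 4.0, 0, 0, 0, 2, 1, 0.4, 3.0, 0, 0, 0, 1.25, 1, 0.43, 2.2, 0, 0, 0, 1, 1, 0, 0, 0, 0, 0, 0, 1, 0, 0, 0, 0, 0, 0, 1, 0, 0, 0, 0, 0, 0, 1],
)

```text
time_s: 8.55
tcp_pos: [0.5387, 0.1947, 0.1988]
orientation: [0.0, 0.84, -0.543, -0.0]
wrist_force: [0.5, -0.7, -2.6]
width: 0.0156
```

```bash
cat >> h.py <<'E'
def rep():
    s=ctrl.state(); T=tcpT(s)
    print(s['time_s'],s['tcp_pos'].round(4),'toolx',np.degrees(np.arctan2(T[1,0],T[0,0])).round(2),T[:3,2].round(4),'F',s['wrist_force'].round(2),'M',s['torque'].round(3),s['width'].round(4)); return s
E
python3 - <<'E'
from h import *
rep()
for n in('side','wrist','scene'): cv2.imwrite(f'pics/f_{n}.png',ctrl.grab_frame(n))
a=cv2.imread('pics/f_side.png')[180:340,200:340];b=cv2.imread('pics/f_scene.png')[160:300,270:400]
cv2.imwrite('pics/f.png',np.hstack([cv2.resize(a,(400,457)),cv2.resize(b,(400,457))]))
E
```

```text
Traceback (most recent call last):
  File "h.py", line 24, in rep
    print(s['time_s'],s['tcp_pos'].round(4),'toolx',np.degrees(np.arctan2(T[1,0],T[0,0])).round(2),T[:3,2].round(4),'F',s['wrist_force'].round(2),'M',s['torque'].round(3),s['width'].round(4)); return s
                                                                                                                                                                           ^^^^^^^^^^^^^^^^
AttributeError: 'float' object has no attribute 'round'
```

Emit:
arm_command(
  plan=[-0.4, 0.1, 0, 0, 0, -2, 1, 0, 0, -1, 0, 0, 0, 1, 0, 0, -1, 0, 0, 0, 1, 0, 0, -1, 0, 0, 0, 1, 0, 0, 0, 0, 0, 0, 1, 0, 0, 0, 0, 0, 0, 1],
)

```text
time_s: 9.15
tcp_pos: [0.5347, 0.1965, 0.1684]
orientation: [0.0, 0.831, -0.557, -0.0]
wrist_force: [-0.2, 0.1, -1.9]
width: 0.0158
```

```bash
sed -i "s/s\['width'\].round(4)/round(s['width'],4)/" h.py
python3 - <<'E'
from h import *
rep()
for n in('side','wrist','scene'): cv2.imwrite(f'pics/f_{n}.png',ctrl.grab_frame(n))
a=cv2.imread('pics/f_side.png')[180:340,200:340];b=cv2.imread('pics/f_scene.png')[160:300,270:400]
cv2.imwrite('pics/f.png',np.hstack([cv2.resize(a,(400,457)),cv2.resize(b,(400,457))]))
E
```

```text
9.15 [0.5347 0.1965 0.1684] toolx -67.68 [-6.e-04 -1.e-04 -1.e+00] F [-0.16  0.13 -1.91] M [0.005 0.017 0.061] 0.0158
```

View pics/f.png

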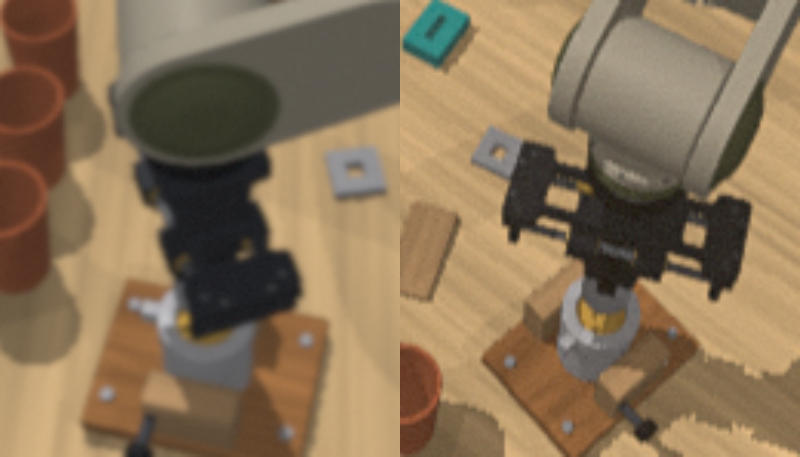

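View pics/f_wrist.png

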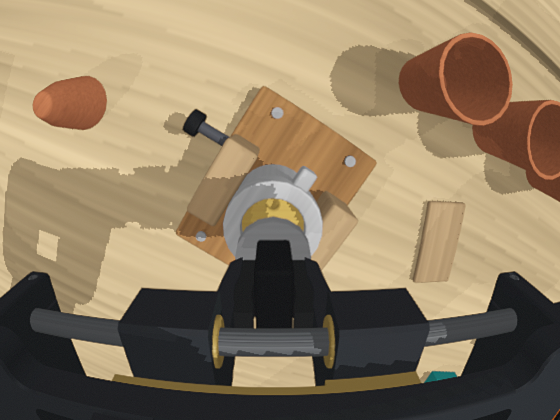

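Emit:
arm_command(
  plan=[0, -0.07, -1, 0, 0, 0, 1, 0, 0, -1, 0, 0, 0, 1, 0, 0, -0.8, 0, 0, 0, 1, 0, 0, 0, 0, 0, 0, 1, 0, 0, 0, 0, 0, 0, 1],
)

```text
time_s: 9.8
tcp_pos: [0.5347, 0.196, 0.1406]
orientation: [0.0, 0.831, -0.557, -0.0]
wrist_force: [0.2, 0.2, -1.5]
width: 0.0158
```

Emit:
arm_command(
  plan=[0, 0, -0.3, 0, 0, 0, 1, 0, 0, -0.3, 0, 0, 0, 1, 0, 0, 0, 0, 0, 0, 1, 0, 0, 0, 0, 0, 0, 1],
)

```text
time_s: 10.2
tcp_pos: [0.5348, 0.196, 0.1348]
orientation: [-0.0, 0.831, -0.557, 0.0]
wrist_force: [-0.8, 1.4, -2.2]
width: 0.0157
```

```bash
python3 - <<'E'
from h import *
rep()
E
```

```text
10.2 [0.5348 0.196  0.1348] toolx -67.69 [ 1.e-04 -0.e+00 -1.e+00] F [-0.8   1.36 -2.24] M [ 0.002 -0.009  0.011] 0.0157
```

Pins are in the mouth. Next the disc passes the rim.

Emit:
arm_command(
  plan=[0, 0, -0.15, 0, 0, 0, 1, 0, 0, -0.15, 0, 0, 0, 1, 0, 0, 0, 0, 0, 0, 1],
)

```text
time_s: 10.5
tcp_pos: [0.5346, 0.196, 0.1315]
orientation: [0.0, 0.831, -0.557, -0.0]
wrist_force: [0.3, -0.3, -1.9]
width: 0.0156
```

Emit:
arm_command(
  plan=[0, 0, -0.15, 0, 0, 0, 1, 0, 0, 0, 0, 0, 0, 1, 0, 0, 0, 0, 0, 0, 1],
)

```text
time_s: 10.8
tcp_pos: [0.5347, 0.196, 0.1302]
orientation: [0.0, 0.831, -0.557, -0.0]
wrist_force: [0.3, -0.3, -2.4]
width: 0.0161
```

Emit:
arm_command(
  plan=[0, 0, -0.15, 0, 0, 0, 1, 0, 0, 0, 0, 0, 0, 1, 0, 0, 0, 0, 0, 0, 1],
)

```text
time_s: 11.1
tcp_pos: [0.5347, 0.196, 0.1286]
orientation: [0.0, 0.831, -0.557, -0.0]
wrist_force: [-0.5, -0.5, -2.2]
width: 0.0157
```

No contact, and TCP is now below pin-on-ring height, so the pins are entering the holes.

Emit:
arm_command(
  plan=[0, 0, -0.15, 0, 0, 0, 1, 0, 0, 0, 0, 0, 0, 1, 0, 0, 0, 0, 0, 0, 1],
)

```text
time_s: 11.4
tcp_pos: [0.5347, 0.1959, 0.1271]
orientation: [0.0, 0.831, -0.557, -0.0]
wrist_force: [0.3, -0.6, -2.2]
width: 0.0157
```

Emit:
arm_command(
  plan=[0, 0, -0.15, 0, 0, 0, 1, 0, 0, 0, 0, 0, 0, 1, 0, 0, 0, 0, 0, 0, 1],
)

```text
time_s: 11.7
tcp_pos: [0.5347, 0.196, 0.1257]
orientation: [0.0, 0.831, -0.557, -0.0]
wrist_force: [-0.8, -0.0, -2.4]
width: 0.0161
```

Emit:
arm_command(
  plan=[0, 0, -0.1, 0, 0, 0, 1, 0, 0, 0, 0, 0, 0, 1, 0, 0, 0, 0, 0, 0, 1],
)

```text
time_s: 12.0
tcp_pos: [0.5347, 0.196, 0.1247]
orientation: [0.0, 0.831, -0.557, -0.0]
wrist_force: [-0.5, 0.7, -2.4]
width: 0.0158
```

```bash
python3 - <<'E'
from h import *
rep()
E
```

```text
12.0 [0.5347 0.196  0.1247] toolx -67.69 [-1.e-04  0.e+00 -1.e+00] F [-0.55  0.7  -2.36] M [ 0.082  0.04  -0.01 ] 0.0158
```

Emit:
arm_command(
  plan=[0, 0, -0.1, 0, 0, 0, 1, 0, 0, 0, 0, 0, 0, 1, 0, 0, 0, 0, 0, 0, 1],
)

```text
time_s: 12.3
tcp_pos: [0.5347, 0.196, 0.1237]
orientation: [-0.0, 0.831, -0.557, -0.0]
wrist_force: [0.4, -0.4, -2.1]
width: 0.0159
```

Emit:
arm_command(
  plan=[0, 0, 0, 0, 0, -2, 1, 0, 0, 0, 0, 0, -2, 1, 0, 0, 0, 0, 0, -2, 1, 0, 0, 0, 0, 0, -2, 1, 0, 0, 0, 0, 0, -2, 1, 0, 0, 0, 0, 0, 0, 1],
)

```text
time_s: 12.9
tcp_pos: [0.5346, 0.1963, 0.1237]
orientation: [-0.0, 0.779, -0.627, -0.0]
wrist_force: [-0.8, 1.9, -2.0]
width: 0.0155
```

```bash
python3 - <<'E'
from h import *
rep()
E
```

```text
12.9 [0.5346 0.1963 0.1237] toolx -77.69 [-3.e-04  4.e-04 -1.e+00] F [-0.8   1.94 -1.95] M [0.473 0.237 0.112] 0.0155
```

Emit:
arm_command(
  plan=[0, 0, 0, 0, 0, -2, 1, 0, 0, 0, 0, 0, -2, 1, 0, 0, 0, 0, 0, -2, 1, 0, 0, 0, 0, 0, -2, 1, 0, 0, 0, 0, 0, 0, 1],
)

```text
time_s: 13.4
tcp_pos: [0.5346, 0.1961, 0.1237]
orientation: [0.0, 0.733, -0.68, -0.0]
wrist_force: [-0.6, 2.1, -1.4]
width: 0.0157
```

```bash
python3 - <<'E'
from h import *
rep()
E
```

```text
13.4 [0.5346 0.1961 0.1237] toolx -85.65 [-3.e-04  2.e-04 -1.e+00] F [-0.59  2.09 -1.39] M [0.442 0.231 0.144] 0.0157
```

Emit:
arm_command(
  plan=[0, 0, 0, 0, 0, -2, 1, 0, 0, 0, 0, 0, -2, 1, 0, 0, 0, 0, 0, 0, 1],
)

```text
time_s: 13.7
tcp_pos: [0.5346, 0.196, 0.1237]
orientation: [0.0, 0.709, -0.705, -0.0]
wrist_force: [-0.7, 2.1, -1.1]
width: 0.0157
```

```bash
python3 - <<'E'
from h import *
rep()
E
```

```text
13.7 [0.5346 0.196  0.1237] toolx -89.62 [-4.e-04  1.e-04 -1.e+00] F [-0.71  2.06 -1.07] M [0.365 0.322 0.143] 0.0157
```

Emit:
arm_command(
  plan=[0, 0, 0, 0, 0, -2, 1, 0, 0, 0, 0, 0, 0, 1],
)

```text
time_s: 13.9
tcp_pos: [0.5346, 0.196, 0.1237]
orientation: [-0.0, -0.697, 0.717, 0.0]
wrist_force: [-2.5, 1.9, -1.0]
width: 0.0156
```

```bash
python3 - <<'E'
from h import *
rep()
E
```

```text
13.9 [0.5346 0.196  0.1237] toolx -91.61 [-3.e-04  0.e+00 -1.e+00] F [-2.49  1.94 -1.02] M [0.357 0.345 0.121] 0.0156
```

Emit:
arm_command(
  plan=[0, 0, 0, 0, 0, -2, 1, 0, 0, 0, 0, 0, 0, 1],
)

```text
time_s: 14.1
tcp_pos: [0.5346, 0.196, 0.1237]
orientation: [-0.0, -0.685, 0.729, 0.0]
wrist_force: [-1.4, 0.4, -2.4]
width: 0.0158
```

```bash
python3 - <<'E'
from h import *
rep()
E
```

```text
14.1 [0.5346 0.196  0.1237] toolx -93.6 [-3.e-04 -0.e+00 -1.e+00] F [-1.35  0.43 -2.44] M [0.309 0.352 0.052] 0.0158
```

Emit:
arm_command(
  plan=[0, 0, 0, 0, 0, -1.5, 1, 0, 0, 0, 0, 0, 0, 1],
)

```text
time_s: 14.3
tcp_pos: [0.5347, 0.196, 0.1237]
orientation: [-0.0, -0.674, 0.738, 0.0]
wrist_force: [-2.3, 1.0, -1.7]
width: 0.0154
```

```bash
python3 - <<'E'
from h import *
rep()
E
```

```text
14.3 [0.5347 0.196  0.1237] toolx -95.19 [-3.e-04 -0.e+00 -1.e+00] F [-2.34  1.04 -1.65] M [0.327 0.408 0.086] 0.0154
```

Emit:
arm_command(
  plan=[0, 0, 0, 0, 0, -1.5, 1, 0, 0, 0, 0, 0, 0, 1],
)

```text
time_s: 14.5
tcp_pos: [0.5347, 0.1959, 0.1237]
orientation: [-0.0, -0.664, 0.747, 0.0]
wrist_force: [-2.1, 1.7, -1.2]
width: 0.0158
```

```bash
python3 - <<'E'
from h import *
rep()
E
```

```text
14.5 [0.5347 0.1959 0.1237] toolx -96.73 [-3.e-04 -1.e-04 -1.e+00] F [-2.08  1.68 -1.16] M [0.235 0.428 0.116] 0.0158
```

Emit:
arm_command(
  plan=[0, 0, 0, 0, 0, -1.5, 1, 0, 0, 0, 0, 0, 0, 1],
)

```text
time_s: 14.7
tcp_pos: [0.5346, 0.1959, 0.1237]
orientation: [-0.0, -0.654, 0.756, 0.0]
wrist_force: [-2.8, 0.6, -0.5]
width: 0.0156
```

```bash
python3 - <<'E'
from h import *
rep()
E
```

```text
14.7 [0.5346 0.1959 0.1237] toolx -98.24 [-3.e-04 -1.e-04 -1.e+00] F [-2.8   0.62 -0.54] M [0.234 0.491 0.141] 0.0156
```

Emit:
arm_command(
  plan=[0, 0, 0, 0, 0, -1.5, 1, 0, 0, 0, 0, 0, 0, 1],
)

```text
time_s: 14.9
tcp_pos: [0.5347, 0.1959, 0.1237]
orientation: [-0.0, -0.644, 0.765, 0.0]
wrist_force: [-3.2, 0.4, -1.6]
width: 0.0162
```

```bash
python3 - <<'E'
from h import *
rep()
E
```

```text
14.9 [0.5347 0.1959 0.1237] toolx -99.75 [-3.e-04 -1.e-04 -1.e+00] F [-3.21  0.42 -1.58] M [0.2   0.553 0.083] 0.0162
```

Emit:
arm_command(
  plan=[0, 0, 0, 0, 0, -1.2, 1, 0, 0, 0, 0, 0, 0, 1],
)

```text
time_s: 15.1
tcp_pos: [0.5346, 0.1959, 0.1237]
orientation: [-0.0, -0.637, 0.771, 0.0]
wrist_force: [-2.5, 1.6, -1.3]
width: 0.0157
```

```bash
python3 - <<'E'
from h import *
rep()
E
```

```text
15.1 [0.5346 0.1959 0.1237] toolx -100.92 [-3.e-04 -2.e-04 -1.e+00] F [-2.54  1.61 -1.31] M [0.208 0.617 0.34 ] 0.0157
```

Emit:
arm_command(
  plan=[0, 0, 0, 0, 0, -1.2, 1, 0, 0, 0, 0, 0, 0, 1],
)

```text
time_s: 15.3
tcp_pos: [0.5346, 0.1959, 0.1237]
orientation: [-0.0, -0.629, 0.778, -0.0]
wrist_force: [-3.8, 0.2, -1.8]
width: 0.0157
```

```bash
python3 - <<'E'
from h import *
rep()
E
```

```text
15.3 [0.5346 0.1959 0.1237] toolx -102.11 [-3.e-04 -2.e-04 -1.e+00] F [-3.78  0.15 -1.77] M [0.182 0.623 0.515] 0.0157
```

Emit:
arm_command(
  plan=[0, 0, 0, 0, 0, -1.2, 1, 0, 0, 0, 0, 0, 0, 1],
)

```text
time_s: 15.5
tcp_pos: [0.5347, 0.1959, 0.1237]
orientation: [-0.0, -0.62, 0.784, -0.0]
wrist_force: [-3.5, -0.0, -1.1]
width: 0.0155
```

```bash
python3 - <<'E'
from h import *
rep()
E
```

```text
15.5 [0.5347 0.1959 0.1237] toolx -103.32 [-2.e-04 -2.e-04 -1.e+00] F [-3.47 -0.01 -1.13] M [0.071 0.702 0.592] 0.0155
```

Torque reached 0.59 N·m because I batched one step too many: contact with the stop was already clear at 0.34. Backing off now. I'll check the lug against the earlier picture.

Emit:
arm_command(
  plan=[0, 0, 0, 0, 0, 1.5, 1, 0, 0, 0, 0, 0, 1.5, 1, 0, 0, 0, 0, 0, 1.5, 1, 0, 0, 0, 0, 0, 0, 1],
)

```text
time_s: 15.9
tcp_pos: [0.5348, 0.1958, 0.1237]
orientation: [-0.0, -0.651, 0.759, -0.0]
wrist_force: [-2.7, -0.4, -2.1]
width: 0.0158
```

```bash
python3 - <<'E'
from h import *
rep()
for n in('side','wrist','scene'): cv2.imwrite(f'pics/g_{n}.png',ctrl.grab_frame(n))
E
```

```text
15.9 [0.5348 0.1958 0.1237] toolx -98.75 [-0. -0. -1.] F [-2.74 -0.44 -2.09] M [-0.008  0.696 -0.054] 0.0158
```

View pics/g_wrist.png

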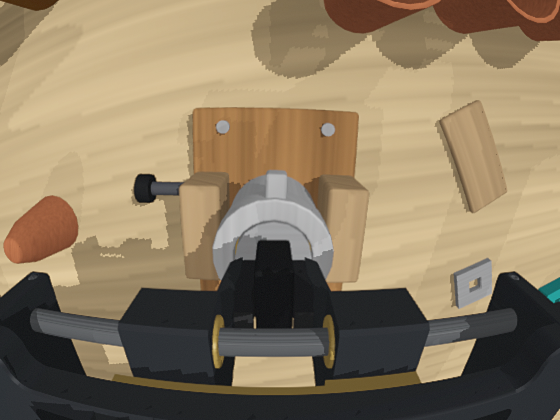

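Emit:
arm_command(
  plan=[0, 0, 0, 0, 0, 2, 1, 0, 0, 0, 0, 0, 0, 1, 0, 0, 0.3, 0, 0, 0, 1, 0, 0, 0.5, 0, 0, 0, 1, 0, 0, 0.8, 0, 0, 0, 1, 0, 0, 1, 0, 0, 0, 1, 0, 0, 2.5, 0, 0, 0, 1, 0, 0, 2.4, 0, 0, 0, 1, 0, 0, 0, 0, 0, 0, 1],
)

```text
time_s: 16.95
tcp_pos: [0.5363, 0.1962, 0.2026]
orientation: [0.003, -0.664, 0.748, -0.002]
wrist_force: [0.1, 0.0, -2.7]
width: 0.016
```

```bash
python3 - <<'E'
from h import *
rep()
E
```

```text
16.95 [0.5363 0.1962 0.2026] toolx -96.79 [ 0.0075  0.0011 -1.    ] F [ 0.11  0.03 -2.71] M [ 0.044 -0.013  0.015] 0.016
```

Emit:
arm_command(
  plan=[-2, 0, 0.5, 0, 0, 1.7, 1, -2.5, 0, 0.5, 0, 0, 1.7, 1, -2.5, 0, 0.5, 0, 0, 1.7, 1, -1.7, 0, 0, 0, 0, 1.7, 1, 0, 0, 0, 0, 0, 0, 1, 0, 0, 0, 0, 0, 0, 1, 0, 0, 0, 0, 0, 0, 1],
)

```text
time_s: 17.65
tcp_pos: [0.4484, 0.1959, 0.2134]
orientation: [-0.0, -0.707, 0.707, -0.0]
wrist_force: [0.7, 0.5, -2.1]
width: 0.0156
```

```bash
python3 - <<'E'
from h import *
s=rep()
f=ctrl.grab_frame('wrist'); cv2.imwrite('pics/i_full.png',f)
cv2.imwrite('pics/i.png',cv2.resize(f[45:165,210:335],None,fx=5,fy=5,interpolation=cv2.INTER_CUBIC))
E
```

```text
17.65 [0.4484 0.1959 0.2134] toolx -90.04 [-0. -0. -1.] F [ 0.7   0.46 -2.14] M [ 0.006  0.035 -0.096] 0.0156
```

View pics/i.png

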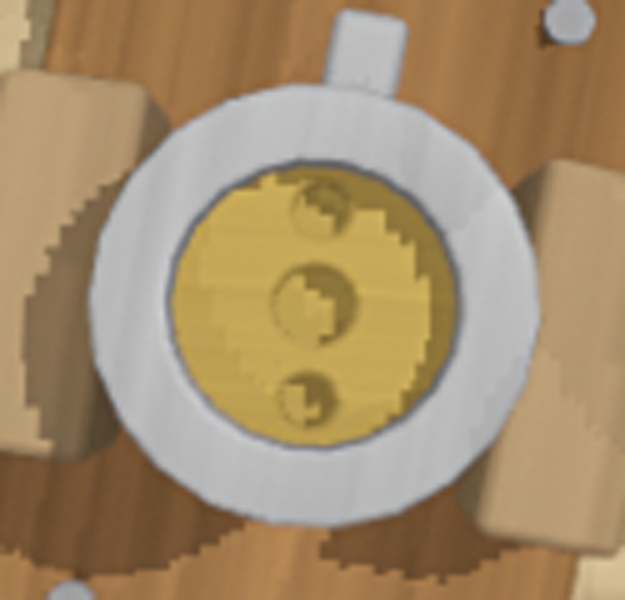

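View pics/i_full.png

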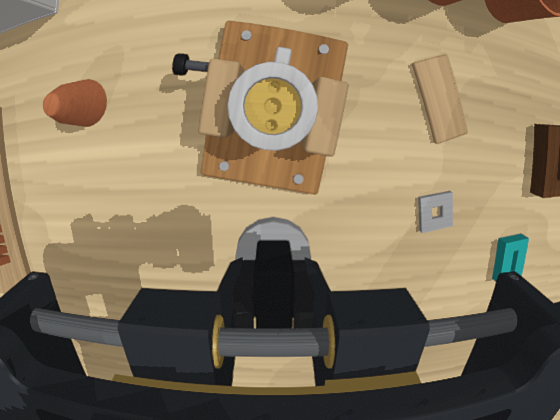

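```bash
python3 - <<'E'
from h import *
sb=ctrl.state()
import copy
sa=copy.deepcopy(sb); sa['tcp_pos']=np.array([.44765111,.19564041,.21842699]); sa['orientation']=np.array([0,.7071,-.7071,0])
def C(L,z,s): return np.array([onz('wrist',(210+(x-2)/5,45+(y-2)/5),z,s)[:2] for x,y in L])
for s,L,h,c,sc in((sa,[(335,10),(400,17),(321,82),(388,95)],[(276,212),(349,385)],(313,300),[(563,20),(72,592)]),(sb,[(342,10),(407,18),(326,85),(392,96)],[(321,212),(308,399)],(315,305),[(569,20),(71,598)])):
    l=C(L,.1,s); t=l[:2].mean(0); b=l[2:].mean(0); cc=C([c],.1,s)[0]; e=t-cc; H=C(h,.09,s); g=H[0]-H[1]; q=C(sc,.02,s); k=q[0]-q[1]
    print('lug',np.degrees(np.arctan2(e[1],e[0])),np.linalg.norm(e),np.degrees(np.arctan2(*(t-b)[::-1])),'edge R',np.degrees(np.arctan2(*(l[1]-l[3])[::-1])),'holes',np.degrees(np.arctan2(g[1],g[0])),H.mean(0),'c',cc,'screwdiag',np.degrees(np.arctan2(k[1],k[0])))
E
```

```text
lug -10.346353984813208 0.04798740389588997 -9.298729608515691 edge R -8.273009054394267 holes 22.49890581277428 [0.53438758 0.19669556] c [0.53398162 0.19661469] screwdiag -40.106170634073685
lug -11.134435421512734 0.04791537703624323 -10.86964657228065 edge R -10.334424933667366 holes -3.9235066612910305 [0.5338531  0.19655971] c [0.53383356 0.19645594] screwdiag -40.236494648008964
```

```bash
python3 - <<'E'
from h import *
import copy
sb=ctrl.state(); sa=copy.deepcopy(sb); sa['tcp_pos']=np.array([.44765111,.19564041,.21842699])
sa['orientation']=np.array([0,.70746,-.70675,0])
def rim(img,s,z,rs,angs,c): 
    M=np.array([[proj('wrist',[c[0]+r*np.cos(a),c[1]+r*np.sin(a),z],s) for a in angs] for r in rs],np.float32)
    return cv2.remap(img,M[...,0],M[...,1],cv2.INTER_CUBIC)
angs=np.radians(np.arange(-35,15,.1))
def gray(p): return cv2.cvtColor(cv2.imread(p),cv2.COLOR_BGR2HSV)[...,1].astype(np.float32)
A,B=gray('pics/d.png'),gray('pics/i_full.png')
for nm,z,rs in(('lug',.1,np.arange(.040,.047,.001)),):
  out=[]
  for img,s,c0 in((A,sa,(.5347,.1956)),(B,sb,(.5347,.1956))):
    # refine centre: rim-to-background edge fitted from saturation threshold
    U=onz
    best=None
    pts=[]
    for a in np.radians(list(range(200,300,4))+list(range(60,160,4))+list(range(20,60,4))):
      rr=np.arange(.030,.042,.0002); v=np.array([cv2.remap(img,np.float32([[p[0]]]),np.float32([[p[1]]]),cv2.INTER_LINEAR)[0,0] for p in (proj('wrist',[c0[0]+r*np.cos(a),c0[1]+r*np.sin(a),z],s) for r in rr)])
      i=np.argmax(np.diff(v)>8) if 0 else np.argmax(v>(v[:10].mean()+40))
      if i>3: pts.append((c0[0]+rr[i]*np.cos(a),c0[1]+rr[i]*np.sin(a)))
    P=np.array(pts); 
    for _ in range(4):
      X=np.c_[2*P,np.ones(len(P))]; w=np.linalg.lstsq(X,(P**2).sum(1),rcond=None)[0]; c=w[:2]; R0=np.sqrt(w[2]+c@c)
      res=abs(np.linalg.norm(P-c,axis=1)-R0); P=P[res<max(.0006,2*np.median(res))]
    prof=rim(img,s,z,rs,angs,c).mean(0); t=(prof.min()+np.median(prof))/2; k=np.where(prof<t)[0]
    e=np.degrees(angs[k[[0,-1]]]); print(nm,'centre',c,R0,len(P),'edges',e,'mid',e.mean()); out.append(prof)
E
```

```text
Traceback (most recent call last):
  File "h.py", line 17, in proj
    c=ctrl.calibration(n); T=np.array(c['T']) if n!='wrist' else tcpT(st)@np.array(c['hand_eye'])
ValueError: time passes only in moves, steps and waits
```

```bash
sed -i 's/ctrl.calibration(n)/cal(n)/' h.py; cat >> h.py <<'E'
from functools import lru_cache
@lru_cache(None)
def cal(n): return ctrl.calibration(n)
E
python3 - <<'E'
from h import *
import copy
sb=ctrl.state(); sa=copy.deepcopy(sb); sa['tcp_pos']=np.array([.44765111,.19564041,.21842699])
sa['orientation']=np.array([0,.70746,-.70675,0])
angs=np.radians(np.arange(-35,15,.1)); z=.1
def gray(p): return cv2.cvtColor(cv2.imread(p),cv2.COLOR_BGR2HSV)[...,1].astype(np.float32)
A,B=gray('pics/d.png'),gray('pics/i_full.png')
def samp(img,s,c,a,rr):
    p=np.float32([proj('wrist',[c[0]+r*np.cos(a),c[1]+r*np.sin(a),z],s) for r in rr]); return cv2.remap(img,p[:,:1],p[:,1:],cv2.INTER_LINEAR)[:,0]
for img,s in((A,sa),(B,sb)):
    c0=(.5347,.1956);pts=[]; rr=np.arange(.030,.042,.0002)
    for a in np.radians(list(range(20,340,4))):
      v=samp(img,s,c0,a,rr); i=np.argmax(v>(v[:10].mean()+40))
      if i>3: pts.append((c0[0]+rr[i]*np.cos(a),c0[1]+rr[i]*np.sin(a)))
    P=np.array(pts)
    for _ in range(4):
      X=np.c_[2*P,np.ones(len(P))]; w=np.linalg.lstsq(X,(P**2).sum(1),rcond=None)[0]; c=w[:2]; R0=np.sqrt(w[2]+c@c)
      res=abs(np.linalg.norm(P-c,axis=1)-R0); P=P[res<max(.0006,2*np.median(res))]
    prof=np.array([samp(img,s,c,a,np.arange(.040,.047,.001)).mean() for a in angs]); t=(prof.min()+np.median(prof))/2; k=np.where(prof<t)[0]
    e=np.degrees(angs[k[[0,-1]]]); print('centre',c,R0,len(P),'edges',e,'mid',e.mean())
E
```

```text
centre [0.53398118 0.19688743] 0.03557389183037095 80 edges [-18.1  -2.3] mid -10.199999999999648
centre [0.53383623 0.19667847] 0.035575795779467026 80 edges [-19.1  -3.3] mid -11.199999999999662
```

The ring is home. The hole line went from +22.5° to −3.9° and torque rose steeply at the stop. The lug shifted by about 1° at most between views, which is close to measurement noise. Returning the spanner now.

Emit:
arm_command(
  plan=[0.47, -4.0, 0, 0, 0, 0.5, 1, 0.47, -4.0, 0, 0, 0, 0.5, 1, 0.47, -4.0, 0, 0, 0, 0.5, 1, 0.47, -4.0, 0, 0, 0, 0.5, 1, 0.47, -4.0, 0, 0, 0, 0.5, 1, 0.47, -4.0, 0, 0, 0, 0.5, 1, 0.47, -4.0, 0, 0, 0, 0.5, 1, 0.47, -4.0, 0, 0, 0, 0.5, 1, 0.47, -4.0, 0, 0, 0, 0.5, 1, 0.47, -4.2, 0, 0, 0, 0.6, 1, 0, 0, 0, 0, 0, 0, 1, 0, 0, 0, 0, 0, 0, 1],
)

```text
time_s: 18.9
tcp_pos: [0.4947, -0.2068, 0.213]
orientation: [-0.0, 0.737, -0.676, -0.001]
wrist_force: [-0.1, 0.2, -1.6]
width: 0.0158
```

Emit:
arm_command(
  plan=[0, 0, -4, 0, 0, 0, 1, 0, 0, -4, 0, 0, 0, 1, 0, 0, -3, 0, 0, 0, 1, 0, 0, -1, 0, 0, 0, 1, 0, 0, 0, 0, 0, 0, 1, 0, 0, 0, 0, 0, 0, 1],
)

```text
time_s: 19.5
tcp_pos: [0.4956, -0.2061, 0.0952]
orientation: [-0.0, 0.738, -0.675, 0.001]
wrist_force: [-0.1, 0.3, -1.9]
width: 0.0157
```

```bash
python3 - <<'E'
from h import *
rep()
f=ctrl.grab_frame('side')[110:230,230:370];g=ctrl.grab_frame('scene')[120:240,180:320]
cv2.imwrite('pics/j.png',np.hstack([cv2.resize(x,(395,340),interpolation=cv2.INTER_CUBIC) for x in(f,g)]))
E
```

```text
19.5 [ 0.4956 -0.2061  0.0952] toolx -84.86 [ 0.002  -0.0013 -1.    ] F [-0.12  0.32 -1.89] M [0.023 0.032 0.009] 0.0157
```

View pics/j.png

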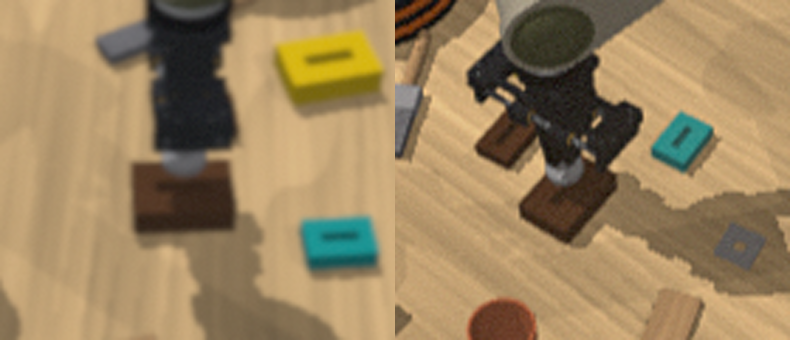

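The spanner is above the slot. Lowering.

Emit:
arm_command(
  plan=[0, 0, -1, 0, 0, 0, 1, 0, 0, -1, 0, 0, 0, 1, 0, 0, -0.5, 0, 0, 0, 1, 0, 0, -0.2, 0, 0, 0, 1, 0, 0, 0, 0, 0, 0, 1, 0, 0, 0, 0, 0, 0, 1],
)

```text
time_s: 20.2
tcp_pos: [0.4949, -0.2061, 0.0669]
orientation: [-0.0, 0.738, -0.675, 0.0]
wrist_force: [-0.2, 0.5, -1.1]
width: 0.0157
```

Emit:
arm_command(
  plan=[0, 0, -0.2, 0, 0, 0, 1, 0, 0, -0.15, 0, 0, 0, 1, 0, 0, 0, 0, 0, 0, 1],
)

```text
time_s: 20.5
tcp_pos: [0.495, -0.2061, 0.0636]
orientation: [-0.0, 0.738, -0.675, 0.0]
wrist_force: [-0.4, 1.7, 2.6]
width: 0.0155
```

```bash
python3 - <<'E'
from h import *
rep()
E
```

```text
20.5 [ 0.495  -0.2061  0.0636] toolx -84.89 [ 7.e-04 -3.e-04 -1.e+00] F [-0.4   1.74  2.62] M [0.195 0.028 0.011] 0.0155
```

Seated: light contact of 2.6 N at the original grasp height. Releasing and rising straight up.

Emit:
arm_command(
  plan=[0, 0, 0, 0, 0, 0, 0.6, 0, 0, 0, 0, 0, 0, 0.2, 0, 0, 0, 0, 0, 0, -0.3, 0, 0, 0, 0, 0, 0, -1, 0, 0, 0, 0, 0, 0, -1, 0, 0, 0, 0, 0, 0, -1, 0, 0, 0, 0, 0, 0, -1, 0, 0, 0, 0, 0, 0, -1],
)

```text
time_s: 21.3
tcp_pos: [0.4947, -0.206, 0.0632]
orientation: [0.0, 0.738, -0.675, -0.0]
wrist_force: [-0.2, -0.1, -0.3]
width: 0.0718
```

Emit:
arm_command(
  plan=[0, 0, 1, 0, 0, 0, -1, 0, 0, 2, 0, 0, 0, -1, 0, 0, 4, 0, 0, 0, -1, 0, 0, 4, 0, 0, 0, -1, -1, 0, 4, 0, 0, 0, -1, -3, 0, 3.5, 0, 0, 0, -1, -3.5, 0, 0, 0, 0, 0, -1, 0, 0, 0, 0, 0, 0, -1, 0, 0, 0, 0, 0, 0, -1],
)

```text
time_s: 22.2
tcp_pos: [0.4197, -0.2061, 0.249]
orientation: [-0.0, 0.738, -0.675, 0.001]
wrist_force: [0.1, -0.3, -0.1]
width: 0.0883
```

```bash
python3 - <<'E'
from h import *
rep()
f=ctrl.grab_frame('wrist');cv2.imwrite('pics/k.png',f); cv2.imwrite('pics/k_side.png',ctrl.grab_frame('side')); cv2.imwrite('pics/k_scene.png',ctrl.grab_frame('scene'))
def crop(p,x0,y0): return cv2.resize(cv2.imread(p)[y0:y0+90,x0:x0+100],(400,300),interpolation=cv2.INTER_CUBIC)
cv2.imwrite('pics/k2.png',np.vstack([np.hstack([crop('pics/a_side.png',250,125),crop('pics/k_side.png',250,125)]),np.hstack([crop('pics/a_side.png',225,260),crop('pics/k_side.png',225,260)])]))
E
```

```text
22.2 [ 0.4197 -0.2061  0.249 ] toolx -84.93 [ 1.2e-03 -8.0e-04 -1.0e+00] F [ 0.14 -0.34 -0.05] M [0.011 0.046 0.013] 0.0883
```

View pics/k.png

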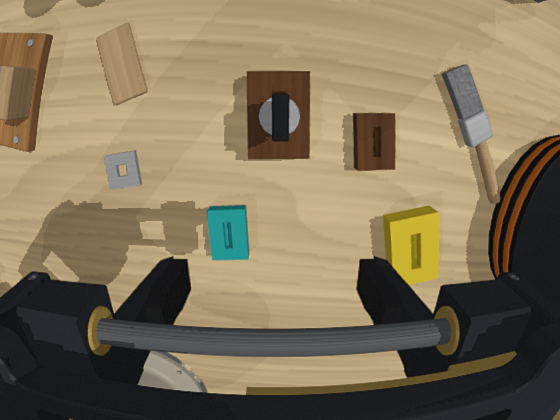

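View pics/k2.png

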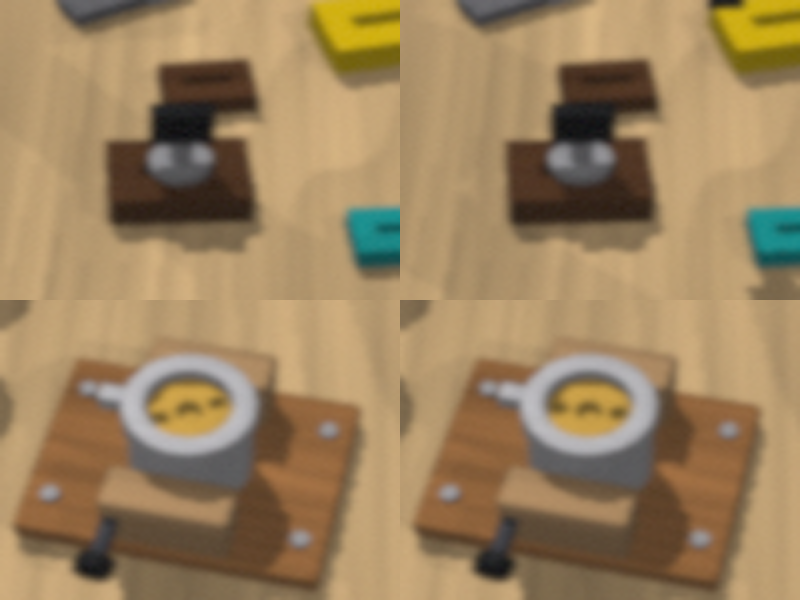

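The spanner stands upright in the large dark rest, with its grip at (281,117). The lug in the side view (about (252,287)) looks unmoved. One sub-pixel check against the first pictures from the fixed cameras.

```bash
python3 - <<'E'
from h import *
for cam in('side','scene'):
    A,B=[cv2.cvtColor(cv2.imread(p),cv2.COLOR_BGR2GRAY).astype(np.float32) for p in(f'pics/a_{cam}.png',f'pics/k_{cam}.png')]
    ax=np.array([.5347,.1956]); 
    for n,p in(('lug',[ax[0]+.043*np.cos(-.18),ax[1]+.043*np.sin(-.18),.097]),('screw',[.604,.223,.02]),):
        u,v=proj(cam,p).astype(int); h=8
        try:
            W=np.eye(2,3,dtype=np.float32); cc,W=cv2.findTransformECC(A[v-h:v+h,u-h:u+h],B[v-h:v+h,u-h:u+h],W,cv2.MOTION_TRANSLATION)
            print(cam,n,(u,v),W[:,2].round(3),round(cc,4))
        except cv2.error as e: print(cam,n,'fail')
    a1=[ax[0]+.043*np.cos(-.18),ax[1]+.043*np.sin(-.18),.097]; a2=[ax[0]+.043*np.cos(-.2),ax[1]+.043*np.sin(-.2),.097]
    print(' px per deg cw',(proj(cam,a2)-proj(cam,a1))/np.degrees(.02))
E
```

```text
side lug (np.int64(251), np.int64(286)) [ 0.    -0.222] 0.967
side screw (np.int64(239), np.int64(317)) [ 0.001 -0.002] 0.9995
 px per deg cw [ 0.09760939 -0.3043841 ]
scene lug (np.int64(323), np.int64(264)) [-0.169 -0.081] 0.9816
scene screw fail
 px per deg cw [-0.18441167 -0.19242448]
```

```bash
python3 - <<'E'
from h import *
rep(); ctrl.sign_off()
E
```

```text
22.35 [ 0.4203 -0.206   0.2481] toolx -84.86 [-2.e-04  3.e-04 -1.e+00] F [ 0.43 -1.18 -0.27] M [ 0.042  0.023 -0.009] 0.0883
the job is handed in; nothing more can be done
```

The ring is turned home and the spanner is back in its rest, but I overdid the torque at the stop and the barrel probably slipped by about 0.7–1°. The job was handed in at about 22 s.

**What I did:** I took the spanner from the larger dark rest and set both pins in the ring holes with no measurable contact force. I turned it clockwise until the torque rose steeply at the stop, then put it back upright in the slot and moved the arm clear.

**Ring:** The line through the holes went from +22.5° to −3.9° in the world frame. That is about 0.45 rad of turn, within the 0.45–0.65 expected. Torque rose from about 0.1 to over 0.5 N·m at the stop, and backing off did not drag the ring.

**Spanner:** The before and after pictures show it standing in its rest as at the start. I saw nothing else displaced in the views I checked.

**The check that failed:** I queued one step too many at the stop, so the torque peaked at about 0.59 N·m, just under the 0.6 limit and within sensor noise of it. Afterwards the lug looked shifted clockwise by about 0.7° in the fixed cameras and 0.9–1° in the wrist view. That is close to what I can measure. I did not try to undo it, because turning back would have unscrewed the ring.

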